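Fish the pipe out through the box's hatch

ROBOT

A 6-joint arm with a two-finger parallel gripper is mounted at the origin on the work surface. World frame = base frame: x ahead of the robot, y to its left, z up, the work surface at z = 0. Lengths are in m, angles in degrees, forces in N, time in s.
With the tool pointing down it reaches from about 0.3 to 0.775 m from the base axis. Payload 14.6 kg.
Tool frame: the origin (TCP) lies on the centre line of the jaws, within the pads' length; the fingertips stand 11 mm ahead of it and the grasp point (between the pads) lies 8 mm behind it; z points along the fingers, x is the direction in which the jaws open and shut, and the axes are right-handed (so a half turn about z gives the same grasp; the last joint's range is limited). The gripper opens to 94 mm and grips with 3 to 60 N. Pads are 16 mm wide; open, the fingers measure 119 mm over their backs; the gripper's body (75 mm by 177 mm) begins 78 mm behind the grasp point.
Start: joints at [-68.675, 17.183, 87.147, -0, 75.671, -3.816], TCP at [0.234, -0.498, 0.216] pointing down, gripper open.
Joint ranges: [-173.82, 173.82], [-45.26, 126.66], [13.44, 144.39], [-59.66, 239.66], [0, 175.72], [-146.38, 146.38]. Speed limits (degrees/s): [127.2, 127.2, 147.25, 180, 180, 180].

INTERFACE

Orientations are given as a 3x3 rotation matrix whose columns are the frame's x, y, z axes.
In Python, from rig import bot, imaging, order, spotter gives the robot as it stands.
- The arm moves only by the shell command python3 -m pendant 'ROWS' [OPENING] [FORCE]. ROWS is JSON, a list of rows, each an object with "offset": the shift along the tool's x, y, z in mm, a list of three; "spin": the turn about the tool's z in rad. A call has 1 to 8 rows; each row shifts and turns the commanded pose from where the row before left it, along the tool's axes as they then stand; what a row does not reach is not made up. A row lasts 1/8 s, in which the tool goes at most 62.5 mm and 10.7 degrees, less where a joint would pass 70% of its speed; a pose out of reach is approached as far as the arm can. A call is refused whole if a number of a shift passes 62.5 or a number of a turn 0.188, either way. A call with a gripper value outside its range is refused whole. OPENING is the finger opening in mm, from 0 to 94, set as the call begins (- or left out, the last holds). The fingers move at their own pace and stop on an object; FORCE is the grip in N (left out, the last holds). Time passes only in rows, so rows that do not move let the fingers close. It gives the time, the measured TCP pose, the force and the opening at its end, in the units of the state.
- bot.get_obs(): the state, without advancing time (a new reading comes with each control period).
- imaging.get_image(name): name is "scene" or "top"; returns (picture, depth): 400x640x3 uint8, red, green, blue; 400x640 float32, m along the optical axis (not along the pixel's ray), 0 where there is no reading.
- imaging.camera_params(name): a dict with "fx", "fy", "cx", "cy" (pixels), "eye" and "attitude" of the camera in the world. Camera axes: x right, y up, looking along -z (the intrinsics and any distortion apply to the point x, -y, -z); pixel columns grow to the right and rows downward; lengths in m; the calibration is good to about 2 mm. A picture is of the moment at which its call begins. camera_params takes no time and is no camera call.
- order.hand_in(): hands the job in, once; it reports no verdict.
Trained networks look in the newest picture that a camera, given by its name, has taken for a name from the list of things; names that differ only in an ending like _2 or _b are one class to them, and where a whole thing is asked for, a point or a joint stands for the part that bears it (a point fixed in the world has none). Each returns a list of dicts, best first, with "p" (0 to 1); they miss things now and then, are a little off and sometimes report something else, mostly with a low value. They report only what shows in the picture. A call takes as long as a camera call. They do not tell look-alikes from the thing itself.
- spotter.boxes_of(label, camera): "at" ([x, y, z] in m, in world coordinates, good to about 4 mm: the middle of the surface that is visible of it).
- spotter.masks_of(label, camera): "mask" (400x640 bool, what is visible of it).
The state is a dict: "time_s": time; "joint_positions": joint angles; "joint_vel": joint speeds; "effort": joint torques, N m; "eef_pos": TCP position; "orientation": TCP orientation; "contact_force": force on the tool from outside, world axes, zero at the start; "ft_torque": the same for the moment, N m; "gripper_width": finger opening in m.
Only numpy, scipy, OpenCV 4.12 (cv2) and the standard library are available. Lean on these libraries where they do the work, as an engineer would, in place of code of your own. Each camera call takes 0.05 s, during which the arm holds its last target.

TASK

The copper pipe with a brass nut on each end is in the green box, and is longer than the hatch above it. First slide the coil of solder wire, which overhangs the hatch, up off its spindle and set it down flat (don't drop it) in the middle of the empty grey tray, and let go of it; then tilt the pipe out through the hatch, one end first, and finish while holding it still and level above the hatch, at least 7 cm clear of the box's cover and touching nothing but the gripper. Leave all the other things where they are.

Things in the scene. Friction and masses are not known exactly. Their poses are not given: they have to be found in the camera images.
- box: Green stock box, fixed to the bench: 360 long (x) x 190 wide (y) x 70 mm high, with a fixed 5 mm cover that has one hatch. Inside floor 5 mm above the bench; 60 mm clear height under the cover. Origin on the bench under the hatch's region: inner end walls at x -190 and +160 mm, inner side walls at y +-90 mm. Its +x end points roughly away from the robot.
- hatch (a point): Middle of the rectangular hatch in the box's cover, at the level of the cover's top, 70 mm above the bench (65 mm above the inside floor). The hatch is 185 mm long (x, along the box) x 130 mm wide (y): +-92.5 mm and +-65 mm from here. z up. This point lies at x -7.5 mm, y 0 in the box's frame.
- spindle_tip (a point): Tip of the plain upright steel spindle standing on the box's cover just beyond the hatch's +x edge (x +107.5, y +20 mm from the hatch point): 14 mm diameter, tip 42 mm above the cover (112 mm above the bench), with a 3 mm thick, 26 mm wide collar at its foot. Axes as the hatch.
- coil_centre (a point): Coil of grey solder wire, a stiff ring: 60 mm outside diameter, 22 mm bore, 28 mm tall, about 0.2 kg. It starts flat on the spindle's collar, its edge overhanging the hatch. This point is its centre, half-way up; z is its axis.
- pipe_centre (a point): Middle of the copper pipe, on its axis; x along it from end a to end b. It lies in the box along its length within a few degrees, under the hatch, both ends under the cover. 250 mm long, 22 mm diameter, about 0.25 kg, a brass hexagon nut (32 mm across flats, 26 mm long, 4 mm in from the end) on each end; axis 16 mm above the inside floor.
- pipe_end_a (a point): End of the pipe nearer the box's -x end at the start, on its axis (125 mm from the middle).
- pipe_end_b (a point): End of the pipe nearer the box's +x end (the spindle's end) at the start, on its axis.
- tray_floor (a point): Middle of the inner floor (5 mm above the bench) of the empty shallow grey tray, fixed to the bench left or right of the box: 160 x 160 x 28 mm high, inside 150 x 150 mm; axes along its sides. The like tray on the other side has cross dividers and is full of brass fittings.
- elbow_centre (a point): Bystander: brass pipe elbow, 45 mm, lying on the bench. Centre of its corner block, 12 mm up.
- tee_centre (a point): Bystander: copper tee, 70 mm long, 28 mm thick, lying on the bench. Its centre.
- coupling_centre (a point): Bystander: copper coupling standing on the bench, 32 mm diameter, 42 mm tall. Its centre.
- jar_centre (a point): Bystander: jar of flux, 64 mm diameter, 60 mm tall. Its centre.
- wrench_grip (a point): Bystander: 200 mm steel wrench lying on the bench. Point on its handle.
- plug_centre (a point): Bystander: brass hexagon plug, 28 mm across, 20 mm tall, standing on the box's cover near its +x, -y corner. Its centre.
- bushing_centre (a point): Bystander: brass bushing, 30 mm diameter, 28 mm tall, standing on the cover near the box's -x, +y corner. Its centre.
Mind the look-alikes: they are no part of the job. There is more than one size of the part that bears coil_centre; the job needs the smallest.

How it is judged (in metres and radians):
On the way, in this order (a step that is already met when the one before it is completed fails the run):
1. the coil is off the spindle, lying flat in the middle of the empty tray, let go (horizontal distance between coil_centre and tray_floor below 0.045 m and height (world z) of coil_centre below 0.027 m and angle between coil_centre's own z axis and vertical below 0.15 rad and contact force between the fingers and coil below 0.05 N), for 0.2 s.
2. the pipe leans out of the hatch, one end above the cover and the other still below it (((height (world z) of pipe_end_a above 0.09 m and height (world z) of pipe_end_b below 0.06 m) or (height (world z) of pipe_end_b above 0.09 m and height (world z) of pipe_end_a below 0.06 m))), for 0.1 s.
At the end, for the whole second after the job is handed in: Coil flat in the empty tray, let go, within 45 mm of its middle. Pipe held still in the fingers, both ends over 155 mm above the bench, level within 0.2 rad, its middle within 130 mm of the hatch's middle seen from above, touching neither box nor coil (all of step 1 and height (world z) of each of pipe_end_a, pipe_end_b above 0.155 m and angle between pipe_centre's own x axis and vertical between 1.371 and 1.771 rad and horizontal distance between pipe_centre and hatch below 0.13 m and linear speed of pipe below 0.04 m/s and angular speed of pipe below 0.3 rad/s and contact force between the fingers and pipe above 2 N and contact force between pipe and box below 0.05 N and contact force between pipe and coil below 0.05 N and linear speed of coil below 0.05 m/s); the arm keeps its last pose, push and grip.
It fails at once if the coil is dropped (falls free at more than 0.8 m/s, a drop of over 3 cm) (linear speed of coil above 0.8 m/s and contact force between the fingers and coil below 0.05 N).
It fails at once if a bystander is moved by more than 30 mm (distance of any of elbow_centre, tee_centre, coupling_centre, jar_centre, wrench_grip, plug_centre, bushing_centre from where it was at the start of the episode above 0.03 m).
It also fails if it takes over 61 s, if anything falls off the work surface, if the arm or the gripper's body presses on something with over 40 N, if the wrist force passes 120 N, or if a joint passes its speed limit or range.

## Working session

There is one attempt and no reset: what is moved stays moved. The work goes in short steps, Python scripts to look and compute and a shell command to move; the robot and the scene stay as the last step left them, time stands still between calls to the robot, and variables do not carry over. Pictures are saved under pics/ and viewed, and the job is handed in when it is done.

```bash
ls; mkdir -p pics; cat > h.py <<'E'
from rig import bot, imaging, order, spotter
import numpy as np, cv2
def save(cam,name):
    im,d=imaging.get_image(cam); cv2.imwrite(f'pics/{name}.png',im[:,:,::-1]); return im,d
def world(cam,u,v,z):
    p=imaging.camera_params(cam); R=np.array(p['attitude']); e=np.array(p['eye'])
    c=np.array([(u-p['cx'])/p['fx']*z,-(v-p['cy'])/p['fy']*z,-z]); return R@c+e
def pts(cam,d,mask):
    p=imaging.camera_params(cam); R=np.array(p['attitude']); e=np.array(p['eye'])
    v,u=np.nonzero(mask&(d>0)); z=d[v,u]
    c=np.stack([(u-p['cx'])/p['fx']*z,-(v-p['cy'])/p['fy']*z,-z],1); return c@R.T+e
E
python3 - <<'E'
from h import *
for c in('top','scene'):
    im,d=save(c,c+'0'); p=imaging.camera_params(c); print(p)
    for l in ('coil_centre','pipe_centre','box','jar_centre') if c=='top' else ('coil_centre','pipe_centre'):
        for r in spotter.boxes_of(l,c): print(c,l,r)
print(bot.get_obs())
E
```

```text
pics
{'fx': 424.85803426046607, 'fy': 424.85803426046607, 'cx': 316.9750452026009, 'cy': 197.43681920163937, 'eye': array([ 0.41955235, -0.06677018,  1.2546077 ]), 'attitude': array([[-0.00135646,  0.99735127, -0.07272275],
       [-0.99999361, -0.00159348, -0.00320128],
       [-0.00330868,  0.07271795,  0.99734706]])}
top coil_centre {'at': [0.6461, 0.0532, 0.1014], 'p': 0.88}
top coil_centre {'at': [0.6106, -0.1567, 0.0356], 'p': 0.88}
top coil_centre {'at': [0.721, -0.1547, 0.0387], 'p': 0.71}
top pipe_centre {'at': [0.5553, 0.0238, 0.0311], 'p': 0.88}
top box {'at': [0.5295, 0.0335, 0.0726], 'p': 0.92}
top jar_centre {'at': [0.6755, 0.2887, 0.0586], 'p': 0.91}
{'fx': 370.37644654668196, 'fy': 370.37644654668196, 'cx': 323.1480131679701, 'cy': 198.3138979349868, 'eye': array([0.84483838, 0.50451196, 0.88412381]), 'attitude': array([[-0.86760696, -0.38244783,  0.3177921 ],
       [ 0.49721998, -0.67434912,  0.54591716],
       [ 0.00551799,  0.63165411,  0.7752307 ]])}
scene coil_centre {'at': [0.6132, -0.1494, 0.0375], 'p': 0.71}
scene coil_centre {'at': [0.7304, -0.1427, 0.0335]
[... 240 characters left out ...]
6e-03,
        7.56703633e+01, -3.81648822e+00]), 'joint_vel': array([-0.0064398 , -0.09223479,  0.02225586,  0.00310489, -0.06207269,
        0.09877917]), 'effort': array([ 8.35863739e-05, -5.31197798e+01, -3.52603984e+01,  7.08473171e-02,
        2.18743959e-02, -3.94213362e-05]), 'eef_pos': array([ 0.23362742, -0.49786303,  0.21634338]), 'orientation': array([[ 4.24845409e-01, -9.05265909e-01, -1.09988300e-04],
       [-9.05265891e-01, -4.24845422e-01,  1.83166804e-04],
       [-2.12542689e-04,  2.17510809e-05, -9.99999977e-01]]), 'contact_force': array([ 0.5072636 , -0.0579673 ,  0.00257891]), 'ft_torque': array([0.03269406, 0.01594212, 0.02488229]), 'gripper_width': 0.0940834601581626}
```

View pics/top0.png

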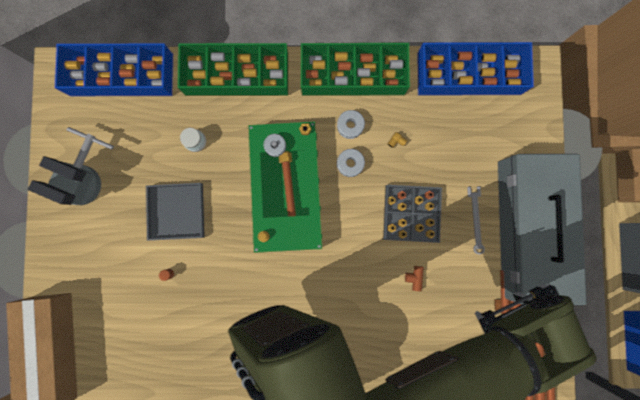

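View pics/scene0.png

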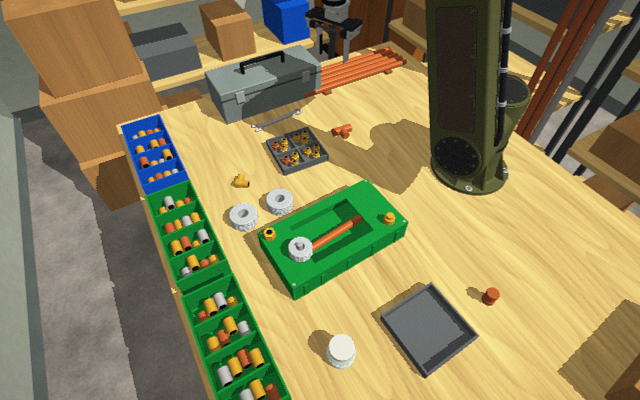

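The top view shows the coil on its spindle at about (275,145) and the pipe through the hatch from (285,155) to (292,212). The empty tray is at (175,210). The look-alike coils are on the bench at (350,123) and (350,161).

```bash
python3 - <<'E'
from h import *
for c in('top','scene'):
    im,d=save(c,c+'1')
    def m(l,near=None):
        rs=spotter.masks_of(l,c)
        best=None
        for r in rs:
            P=pts(c,d,r['mask'])
            if near is None: return P
            if np.linalg.norm(np.median(P,0)[:2]-near)<0.05: return P
    B=m('box')
    if B is not None:
        top=B[(B[:,2]>0.062)&(B[:,2]<0.078)]; print(c,'cover z',np.median(top[:,2]),len(top))
        r=cv2.minAreaRect(top[:,:2].astype(np.float32)*1000); print('rect',r)
        np.save(f'box_{c}.npy',B)
    C=m('coil_centre',[.648,.056])
    if C is not None:
        t=C[C[:,2]>0.095]; print(c,'coil n',len(C),'z',np.percentile(C[:,2],[5,50,95]),cv2.minEnclosingCircle((t[:,:2]*1000).astype(np.float32)), np.median(t,0))
    Pp=m('pipe_centre')
    if Pp is not None:
        Pp=Pp[Pp[:,2]<0.08]
        print(c,'pipe',len(Pp),cv2.minAreaRect((Pp[:,:2]*1000).astype(np.float32)),cv2.fitLine(Pp.astype(np.float32),cv2.DIST_HUBER,0,.01,.01).ravel(),np.percentile(Pp[:,2],[5,50,95]))
        np.save(f'pipe_{c}.npy',Pp)
    T=m('tray_floor')
    if T is not None: print(c,'tray',cv2.minAreaRect((T[:,:2]*1000).astype(np.float32)),np.median(T,0))
    for l in ['elbow_centre','tee_centre','coupling_centre','jar_centre','wrench_grip','plug_centre','bushing_centre']:
        print(c,l,[ (r['at'],r['p']) for r in spotter.boxes_of(l,c)[:2]])
im=cv2.imread('pics/top1.png'); cv2.imwrite('pics/top1c.png',cv2.resize(im[110:260,230:340],None,fx=5,fy=4,interpolation=cv2.INTER_CUBIC)[:600])
E
```

```text
top cover z 0.07016197566057902 4944
rect ((538.7432250976562, 29.923751831054688), (361.0218505859375, 189.84646606445312), 3.0241446495056152)
top coil n 274 z [0.09642282 0.10107314 0.10432577] ((650.5362548828125, 54.5751953125), 28.468326568603516) [0.64909354 0.0549251  0.1011134 ]
top pipe 556 ((553.0297241210938, 25.656230926513672), (192.0037384033203, 35.160728454589844), 4.254034042358398) [ 0.9949279   0.10053615 -0.003324    0.5583453   0.02305429  0.02855007] [0.00555288 0.03013119 0.03750987]
top tray ((470.2176513671875, 353.44842529296875), (165.65269470214844, 161.39430236816406), 2.9445605278015137) [0.46855381 0.35774242 0.00564653]
top elbow_centre [([0.6484, 0.0548, 0.0987], 0.55), ([0.6791, -0.2952, 0.0206], 0.54)]
top tee_centre [([0.2787, -0.3435, 0.0265], 0.62), ([0.5297, 0.0337, 0.0684], 0.16)]
top coupling_centre []
top jar_centre [([0.6757, 0.2936, 0.0604], 0.84)]
top wrench_grip [([0.45, -0.5265, 0.0037], 0.65)]
top plug_centre [([0.5288, 0.0365, 0.0755], 0.69)]
top bushing_centre []
scene cover z 0.06939047724195013 4808
rect ((535.4822998046875, 30.946
[... 188 characters left out ...]
0.99417686  0.10734312 -0.0094827   0.5233024   0.02484414  0.02931297] [0.00815511 0.02880114 0.03281015]
scene tray ((459.4728698730469, 349.96197509765625), (181.05262756347656, 170.2715301513672), 3.051603078842163) [0.46665915 0.35908466 0.00517884]
scene elbow_centre [([0.676, -0.2876, 0.0189], 0.64)]
scene tee_centre [([0.2852, -0.3379, 0.0245], 0.51)]
scene coupling_centre [([0.2907, 0.3732, 0.0397], 0.54), ([0.4668, 0.3573, 0.009], 0.36)]
scene jar_centre [([0.6866, 0.3074, 0.0654], 0.75)]
scene wrench_grip [([0.4552, -0.5262, 0.0044], 0.61)]
scene plug_centre [([0.6774, -0.2916, 0.0204], 0.55), ([0.6993, -0.0195, 0.09], 0.45)]
scene bushing_centre [([0.2914, 0.3727, 0.0441], 0.55)]
```

View pics/top1c.png

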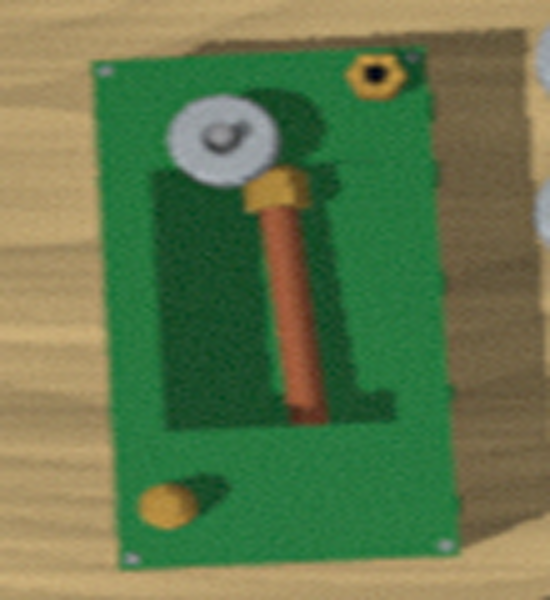

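```bash
cat > g.py <<'E'
import sys; from h import *
s=bot.get_obs(); R=s['orientation']; p=s['eef_pos']
g=np.array([float(a) for a in sys.argv[1:4]])
print('t',s['time_s'],'p',p.round(4),'yaw',np.degrees(np.arctan2(R[1,0],R[0,0])).round(2),'off mm',(R.T@(g-p)*1000).round(1),'F',s['contact_force'].round(1))
E
python3 -m pendant '[{"offset":[0,0,0],"spin":0.169},{"offset":[0,0,0],"spin":0.169}]' 94; python3 g.py .651 .0556 .216
```

```text
time_s: 1.85
eef_pos: [0.2337, -0.4979, 0.2164]
orientation: [[0.095, -0.995, -0.0], [-0.995, -0.095, 0.0], [-0.0, -0.0, -1.0]]
contact_force: [0.2, -0.5, 0.2]
gripper_width: 0.094
t 1.85 p [ 0.2337 -0.4979  0.2164] yaw -84.54 off mm [-5.113e+02 -4.681e+02  5.000e-01] F [ 0.2 -0.5  0.2]
```

```bash
python3 -m pendant '[{"offset":[-42,-39,0],"spin":0},{"offset":[-42,-39,0],"spin":0},{"offset":[-42,-39,0],"spin":0},{"offset":[-42,-39,0],"spin":0},{"offset":[-42,-39,0],"spin":0},{"offset":[-42,-39,0],"spin":0},{"offset":[-42,-39,0],"spin":0},{"offset":[-42,-39,0],"spin":0}]'; python3 g.py .651 .0556 .216
```

```text
time_s: 2.85
eef_pos: [0.5112, -0.1305, 0.2166]
orientation: [[0.101, -0.995, 0.0], [-0.995, -0.101, -0.0], [0.0, -0.0, -1.0]]
contact_force: [0.3, -0.1, -0.1]
gripper_width: 0.0939
t 2.85 p [ 0.5112 -0.1305  0.2166] yaw -84.22 off mm [-171.1 -157.8    0.7] F [ 0.3 -0.1 -0.1]
```

```bash
python3 -m pendant '[{"offset":[-42,-39,0],"spin":0},{"offset":[-42,-39,0],"spin":0},{"offset":[-42,-39,0],"spin":0},{"offset":[-12,0,0],"spin":0},{"offset":[0,0,0],"spin":0}]'; python3 g.py .651 .0556 .090
```

```text
time_s: 3.48
eef_pos: [0.6124, 0.0172, 0.2162]
orientation: [[0.102, -0.995, -0.001], [-0.995, -0.102, -0.0], [0.0, 0.001, -1.0]]
contact_force: [0.2, -0.8, -0.1]
gripper_width: 0.0941
t 3.475 p [0.6124 0.0172 0.2162] yaw -84.17 off mm [-34.3 -42.4 126.2] F [ 0.2 -0.8 -0.1]
```

```bash
python3 -m pendant '[{"offset":[-34,-42,0],"spin":0},{"offset":[0,0,40],"spin":0},{"offset":[0,0,40],"spin":0},{"offset":[0,0,0],"spin":0}]'; python3 g.py .651 .0556 .089; python3 - <<'E'
from h import *
im,d=save('scene','scene2'); im,d=save('top','top2')
E
```

```text
time_s: 3.98
eef_pos: [0.6496, 0.0534, 0.1342]
orientation: [[0.099, -0.995, -0.005], [-0.995, -0.099, -0.0], [-0.0, 0.005, -1.0]]
contact_force: [0.7, -0.4, 1.4]
gripper_width: 0.0937
t 3.975 p [0.6496 0.0534 0.1342] yaw -84.31 off mm [-2.  -1.8 45.2] F [ 0.7 -0.4  1.4]
```

View pics/scene2.png

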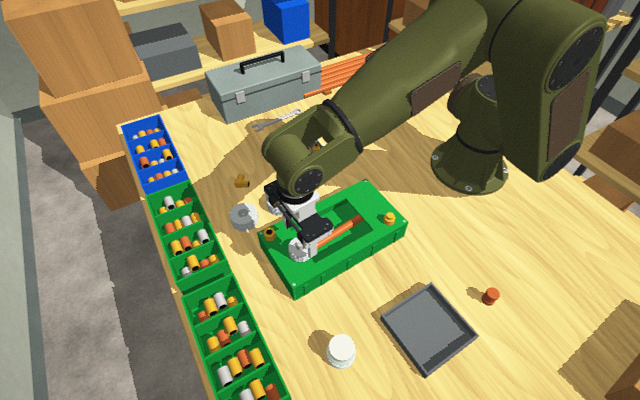

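The fingers straddle the coil at about (303,248), so I'll descend and grip.

```bash
python3 -m pendant '[{"offset":[-2,-2,23],"spin":0},{"offset":[0,0,22],"spin":0},{"offset":[0,0,0],"spin":0}]'; python3 -m pendant '[{"offset":[0,0,0],"spin":0},{"offset":[0,0,0],"spin":0},{"offset":[0,0,0],"spin":0},{"offset":[0,0,0],"spin":0},{"offset":[0,0,0],"spin":0},{"offset":[0,0,0],"spin":0}]' 40 25; python3 g.py .651 .0556 .089
```

```text
time_s: 4.45
eef_pos: [0.653, 0.0566, 0.0923]
orientation: [[0.1, -0.995, 0.0], [-0.995, -0.1, -0.0], [0.0, -0.0, -1.0]]
contact_force: [-0.4, 0.8, 0.4]
gripper_width: 0.0937
time_s: 5.2
eef_pos: [0.6531, 0.057, 0.0918]
orientation: [[0.101, -0.995, 0.0], [-0.995, -0.101, -0.0], [0.0, -0.0, -1.0]]
contact_force: [-1.4, 0.2, 4.4]
gripper_width: 0.0575
t 5.2 p [0.6531 0.057  0.0918] yaw -84.23 off mm [1.2 2.2 2.8] F [-1.4  0.2  4.4]
```

```bash
python3 -m pendant '[{"offset":[0,0,-6],"spin":0},{"offset":[0,0,-8],"spin":0},{"offset":[0,0,-10],"spin":0},{"offset":[0,0,0],"spin":0}]'; python3 - <<'E'
from h import *
im,d=save('scene','scene3'); cv2.imwrite('pics/scene3c.png',cv2.resize(im[170:290,240:400,::-1],None,fx=4,fy=4))
im,d=save('top','top3')
E
```

```text
time_s: 5.7
eef_pos: [0.6534, 0.0571, 0.1167]
orientation: [[0.101, -0.995, 0.002], [-0.995, -0.101, 0.0], [0.0, -0.002, -1.0]]
contact_force: [0.6, 0.2, -1.4]
gripper_width: 0.0579
```

View pics/scene3c.png

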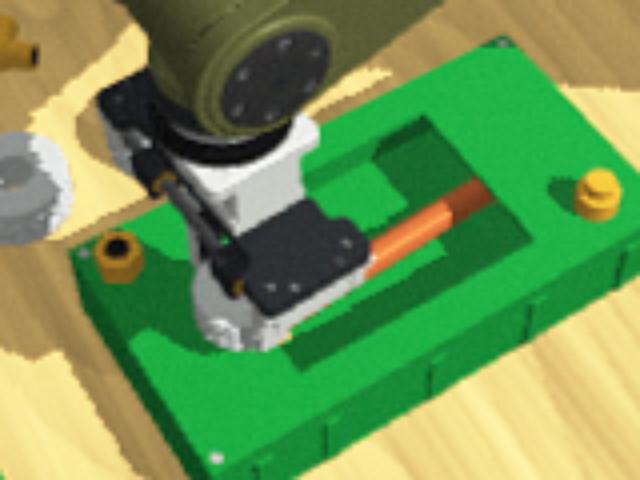

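```bash
python3 -m pendant '[{"offset":[0,0,-20],"spin":0},{"offset":[0,0,-30],"spin":0},{"offset":[0,0,-30],"spin":0},{"offset":[0,0,0],"spin":0}]'; python3 g.py .468 .357 .19; python3 - <<'E'
from h import *
im,d=save('scene','scene4'); cv2.imwrite('pics/scene4c.png',cv2.resize(im[150:290,240:400,::-1],None,fx=4,fy=4))
im,d=save('top','top4')
rs=spotter.masks_of('tray_floor','top')
for r in rs:
    T=pts('top',d,r['mask']); print(r['p'],np.median(T,0))
    f=T[T[:,2]<.012]; print('floor',cv2.minAreaRect((f[:,:2]*1000).astype(np.float32)))
    f=T[T[:,2]>.022]; print('rim',cv2.minAreaRect((f[:,:2]*1000).astype(np.float32)))
E
```

```text
time_s: 6.3
eef_pos: [0.6539, 0.0572, 0.1987]
orientation: [[0.101, -0.995, 0.005], [-0.995, -0.101, 0.0], [0.0, -0.005, -1.0]]
contact_force: [0.2, 1.0, -1.8]
gripper_width: 0.0578
t 6.3 p [0.6539 0.0572 0.1987] yaw -84.22 off mm [-317.   154.8    7.8] F [ 0.2  1.  -1.8]
0.63 [0.47101284 0.35714079 0.00554358]
floor ((466.54534912109375, 351.7117919921875), (157.92005920410156, 159.0274658203125), 2.436474084854126)
rim ((469.8719482421875, 353.96282958984375), (160.48753356933594, 162.49618530273438), 3.025444746017456)
```

View pics/scene4c.png

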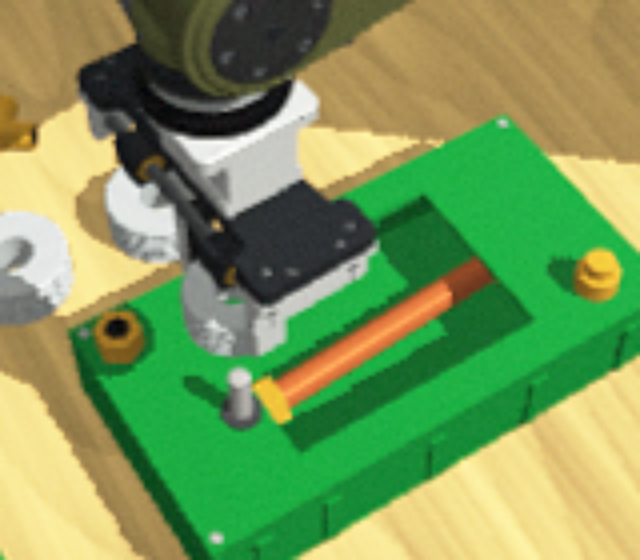

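The coil is clear of the spindle and held level. Next I'll carry it to the tray centre.

```bash
python3 -m pendant '[{"offset":[-25,12,0],"spin":0},{"offset":[-45,22,0],"spin":0},{"offset":[-45,22,0],"spin":0},{"offset":[-45,22,0],"spin":0},{"offset":[-45,22,0],"spin":0},{"offset":[-45,22,0],"spin":0},{"offset":[-40,20,0],"spin":0},{"offset":[-20,10,0],"spin":0}]' - 30; python3 g.py .469 .354 .024
```

```text
time_s: 7.45
eef_pos: [0.4688, 0.3517, 0.1941]
orientation: [[0.102, -0.995, -0.002], [-0.995, -0.102, -0.001], [0.001, 0.002, -1.0]]
contact_force: [0.5, 0.7, -2.3]
gripper_width: 0.0575
t 7.45 p [0.4688 0.3517 0.1941] yaw -84.12 off mm [ -2.4  -0.8 170.1] F [ 0.5  0.7 -2.3]
```

```bash
python3 -m pendant '[{"offset":[-2,0,30],"spin":0},{"offset":[0,0,40],"spin":0},{"offset":[0,0,40],"spin":0},{"offset":[0,0,30],"spin":0},{"offset":[0,0,15],"spin":0},{"offset":[0,0,6],"spin":0},{"offset":[0,0,0],"spin":0}]'; python3 g.py .469 .354 .024
```

```text
time_s: 8.32
eef_pos: [0.4705, 0.3524, 0.0349]
orientation: [[0.101, -0.995, 0.0], [-0.995, -0.101, 0.0], [-0.0, -0.0, -1.0]]
contact_force: [0.6, 1.2, -2.3]
gripper_width: 0.0575
t 8.325 p [0.4705 0.3524 0.0349] yaw -84.22 off mm [-1.8  1.3 10.9] F [ 0.6  1.2 -2.3]
```

```bash
python3 -m pendant '[{"offset":[0,0,4],"spin":0},{"offset":[0,0,4],"spin":0},{"offset":[0,0,2],"spin":0},{"offset":[0,0,0],"spin":0}]'; python3 -m pendant '[{"offset":[0,0,1],"spin":0},{"offset":[0,0,1],"spin":0},{"offset":[0,0,0],"spin":0}]'
```

```text
time_s: 8.82
eef_pos: [0.4703, 0.3522, 0.0244]
orientation: [[0.101, -0.995, -0.0], [-0.995, -0.101, -0.0], [0.0, 0.0, -1.0]]
contact_force: [0.3, 0.4, -2.1]
gripper_width: 0.0572
time_s: 9.2
eef_pos: [0.4705, 0.3524, 0.0238]
orientation: [[0.101, -0.995, 0.001], [-0.995, -0.101, 0.0], [-0.0, -0.001, -1.0]]
contact_force: [-4.8, -4.4, 12.6]
gripper_width: 0.0575
```

Contact at z=0.024 (12.6 N), as predicted. I'll open slowly and retreat.

```bash
python3 -m pendant '[{"offset":[0,0,-0.5],"spin":0},{"offset":[0,0,0],"spin":0},{"offset":[0,0,0],"spin":0},{"offset":[0,0,0],"spin":0}]' 76; python3 -m pendant '[{"offset":[0,0,-15],"spin":0},{"offset":[0,0,-30],"spin":0},{"offset":[0,0,-50],"spin":0},{"offset":[0,0,-50],"spin":0},{"offset":[0,0,-30],"spin":0}]'; python3 - <<'E'
from h import *
im,d=save('scene','scene5');cv2.imwrite('pics/scene5c.png',cv2.resize(im[150:390,240:560,::-1],None,fx=2.4,fy=2.4))
for r in spotter.boxes_of('coil_centre','scene'):print(r)
im,d=save('top','top5')
for r in spotter.masks_of('coil_centre','top'):
    P=pts('top',d,r['mask']);print('coil',r['p'],np.median(P,0),np.percentile(P[:,2],[50,95]))
for l in('plug_centre','bushing_centre'):
  for r in spotter.boxes_of(l,'scene'):print(l,r)
for r in spotter.masks_of('pipe_centre','top'):
    P=pts('top',d,r['mask']); P=P[(P[:,2]<.06)&(P[:,2]>.02)]
    print(r['p'],len(P),cv2.fitLine(P.astype(np.float32),cv2.DIST_HUBER,0,.01,.01).ravel(),P[:,0].min(),P[:,0].max())
cv2.imwrite('pics/top5c.png',cv2.resize(im[110:260,230:340,::-1],None,fx=5,fy=4))
E
```

```text
time_s: 9.7
eef_pos: [0.4703, 0.3522, 0.0228]
orientation: [[0.101, -0.995, -0.0], [-0.995, -0.101, -0.0], [0.0, 0.0, -1.0]]
contact_force: [0.1, -0.3, 0.6]
gripper_width: 0.0754
time_s: 10.32
eef_pos: [0.4706, 0.3525, 0.2019]
orientation: [[0.101, -0.995, 0.003], [-0.995, -0.101, 0.002], [-0.002, -0.003, -1.0]]
contact_force: [-0.2, -0.0, -0.2]
gripper_width: 0.0761
{'at': [0.7298, -0.1438, 0.0358], 'p': 0.91}
{'at': [0.6147, -0.1492, 0.0357], 'p': 0.9}
{'at': [0.4712, 0.3541, 0.0368], 'p': 0.65}
coil 0.85 [ 0.72340425 -0.16171028  0.03718397] [0.03718397 0.04159104]
coil 0.69 [ 0.60814286 -0.15878603  0.03716544] [0.03716544 0.04144399]
coil 0.65 [0.46724089 0.34228768 0.03152548] [0.03152548 0.0387444 ]
plug_centre {'at': [0.6995, -0.02, 0.0909], 'p': 0.52}
plug_centre {'at': [0.6891, 0.3097, 0.0639], 'p': 0.25}
bushing_centre {'at': [0.4024, 0.0922, 0.0859], 'p': 0.47}
0.85 513 [0.9933488  0.11386813 0.0170958  0.5572081  0.02398145 0.03086441] 0.45808818750883074 0.6444818552919335
```

View pics/scene5c.png

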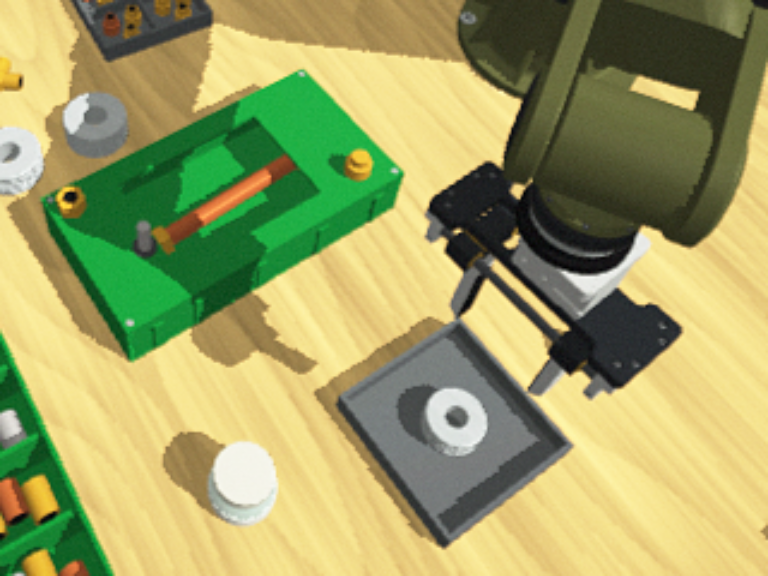

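View pics/top5c.png

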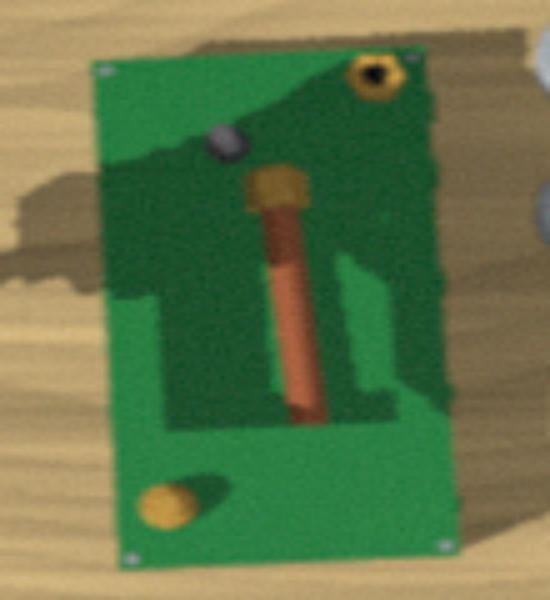

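Coil is flat and centred in the tray at (455,420) in the scene crop. I'll go to the pipe near nut b.

```bash
python3 g.py .592 .027 .12; python3 -m pendant '[{"offset":[42,-11,0],"spin":0},{"offset":[56,-15,0],"spin":0},{"offset":[56,-15,0],"spin":0},{"offset":[56,-15,0],"spin":0},{"offset":[56,-15,0],"spin":0},{"offset":[56,-15,0],"spin":0},{"offset":[14,-2,0],"spin":0},{"offset":[0,0,0],"spin":0}]' 60 10; python3 g.py .592 .027 .020
```

```text
t 10.675 p [0.4699 0.352  0.1967] yaw -84.23 off mm [335.5 -88.9  76.9] F [-0.4 -0.1 -0.4]
time_s: 11.68
eef_pos: [0.5914, 0.0266, 0.1971]
orientation: [[0.099, -0.995, -0.001], [-0.995, -0.099, 0.0], [-0.0, 0.001, -1.0]]
contact_force: [-0.2, -0.3, -0.1]
gripper_width: 0.0602
t 11.675 p [0.5914 0.0266 0.1971] yaw -84.29 off mm [ -0.3  -0.9 177.1] F [-0.2 -0.3 -0.1]
```

```bash
python3 -m pendant '[{"offset":[0,0,45],"spin":0},{"offset":[0,0,50],"spin":0},{"offset":[0,0,40],"spin":0},{"offset":[0,0,22],"spin":0},{"offset":[0,0,15],"spin":0},{"offset":[0,0,4],"spin":0},{"offset":[0,0,0],"spin":0}]'; python3 g.py .592 .027 .020
```

```text
time_s: 12.55
eef_pos: [0.5919, 0.0272, 0.0225]
orientation: [[0.101, -0.995, 0.001], [-0.995, -0.101, 0.0], [0.0, -0.001, -1.0]]
contact_force: [0.0, -0.3, 0.6]
gripper_width: 0.0601
t 12.55 p [0.5919 0.0272 0.0225] yaw -84.2 off mm [ 0.2 -0.   2.5] F [ 0.  -0.3  0.6]
```

```bash
python3 -m pendant '[{"offset":[0,0,2],"spin":0},{"offset":[0,0,0],"spin":0},{"offset":[0,0,0],"spin":0},{"offset":[0,0,0],"spin":0},{"offset":[0,0,0],"spin":0},{"offset":[0,0,0],"spin":0}]' 0 10; python3 -m pendant '[{"offset":[0,6,0],"spin":0},{"offset":[0,8,0],"spin":0},{"offset":[0,4,0],"spin":0},{"offset":[0,0,0],"spin":0}]'; python3 -m pendant '[{"offset":[3,0,-6],"spin":0},{"offset":[3,0,-6],"spin":0},{"offset":[3,0,-6],"spin":0},{"offset":[3,0,-6],"spin":0},{"offset":[0,0,0],"spin":0}]'; python3 - <<'E'
from h import *
im,d=save('scene','scene6');cv2.imwrite('pics/scene6c.png',cv2.resize(im[150:310,240:440,::-1],None,fx=3.5,fy=3.5))
im,d=save('top','top6')
cv2.imwrite('pics/top6c.png',cv2.resize(im[110:260,230:340,::-1],None,fx=5,fy=4))
E
```

```text
time_s: 13.3
eef_pos: [0.5917, 0.0268, 0.0201]
orientation: [[0.101, -0.995, 0.0], [-0.995, -0.101, -0.0], [0.0, -0.0, -1.0]]
contact_force: [0.1, 0.1, 1.6]
gripper_width: 0.0211
time_s: 13.8
eef_pos: [0.5731, 0.0249, 0.02]
orientation: [[0.101, -0.995, -0.001], [-0.995, -0.101, -0.0], [-0.0, 0.001, -1.0]]
contact_force: [-4.0, -0.3, 5.8]
gripper_width: 0.0215
time_s: 14.42
eef_pos: [0.5753, 0.0128, 0.0445]
orientation: [[0.1, -0.995, 0.001], [-0.995, -0.1, -0.0], [0.0, -0.001, -1.0]]
contact_force: [-0.6, -0.2, -1.3]
gripper_width: 0.0219
```

View pics/scene6c.png

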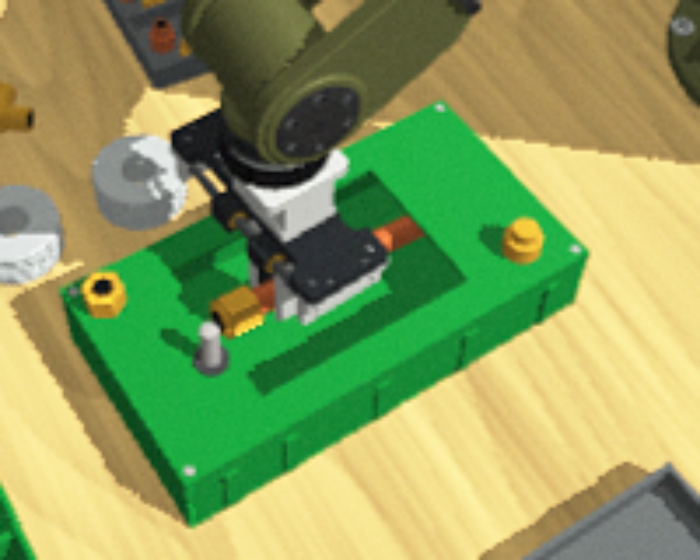

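View pics/top6c.png

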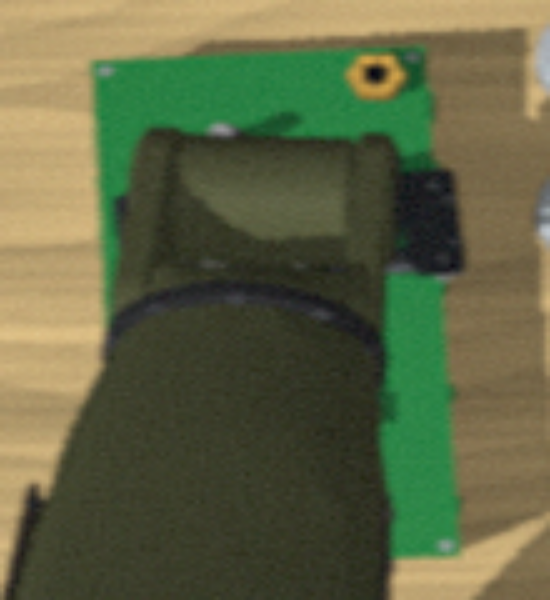

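```bash
python3 -m pendant '[{"offset":[1,0,-8],"spin":0},{"offset":[1,0,-8],"spin":0},{"offset":[1,0,-8],"spin":0},{"offset":[1,0,-8],"spin":0},{"offset":[1,0,-8],"spin":0},{"offset":[0,0,-2],"spin":0},{"offset":[0,0,0],"spin":0}]'; cat > pipe.py <<'E'
import sys
from h import *
n=sys.argv[1]
im,d=save('scene','scene'+n);cv2.imwrite(f'pics/scene{n}c.png',cv2.resize(im[130:310,240:440,::-1],None,fx=3.2,fy=3.2))
for r in spotter.masks_of('pipe_centre','scene')[:2]:
    m=cv2.erode(r['mask'].astype(np.uint8),np.ones((3,3)))>0
    P=pts('scene',d,m)
    L=cv2.fitLine(P.astype(np.float32),cv2.DIST_HUBER,0,.01,.01).ravel()
    t=(P-L[3:])@L[:3]; lo,hi=np.percentile(t,[1,99])
    print(r['p'],len(P),'dir',L[:3].round(3),'tilt',np.degrees(np.arcsin(L[2]*np.sign(L[0]))).round(1),'ends',(L[3:]+lo*L[:3]).round(3),(L[3:]+hi*L[:3]).round(3))
E
python3 pipe.py 7
```

```text
time_s: 15.4
eef_pos: [0.5756, 0.0081, 0.086]
orientation: [[0.101, -0.995, 0.0], [-0.995, -0.101, -0.0], [0.0, -0.0, -1.0]]
contact_force: [0.1, -0.4, -1.5]
gripper_width: 0.0216
0.71 148 dir [0.931 0.081 0.356] tilt 20.9 ends [0.452 0.006 0.05 ] [0.62  0.021 0.114]
```

View pics/scene7c.png

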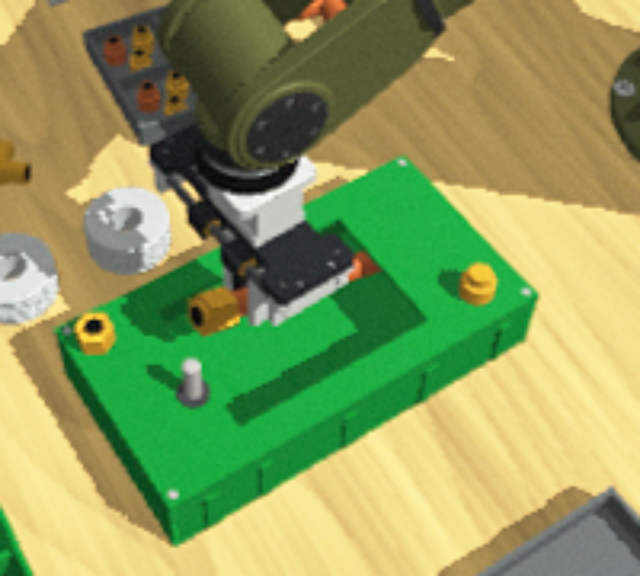

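Tilt is about 21°, with b out and a still in. I'll shift it so nut b hooks over the hatch's +x edge, then set it leaning.

```bash
python3 -m pendant '[{"offset":[-1,-8,-4],"spin":0},{"offset":[-1,-11,-3],"spin":0},{"offset":[0,-11,0],"spin":0},{"offset":[0,-10,0],"spin":0},{"offset":[0,0,6],"spin":0},{"offset":[0,0,6],"spin":0},{"offset":[0,0,0],"spin":0}]'; python3 pipe.py 8
```

```text
time_s: 16.38
eef_pos: [0.6144, 0.0141, 0.0801]
orientation: [[0.101, -0.995, -0.002], [-0.995, -0.101, 0.0], [-0.0, 0.002, -1.0]]
contact_force: [-1.2, -0.4, -2.2]
gripper_width: 0.022
0.64 95 dir [0.999 0.049 0.005] tilt 0.3 ends [ 0.348 -0.529  0.006] [ 0.535 -0.52   0.007]
0.55 7142 dir [0.987 0.16  0.025] tilt 1.4 ends [0.364 0.025 0.046] [0.715 0.082 0.055]
```

View pics/scene8c.png

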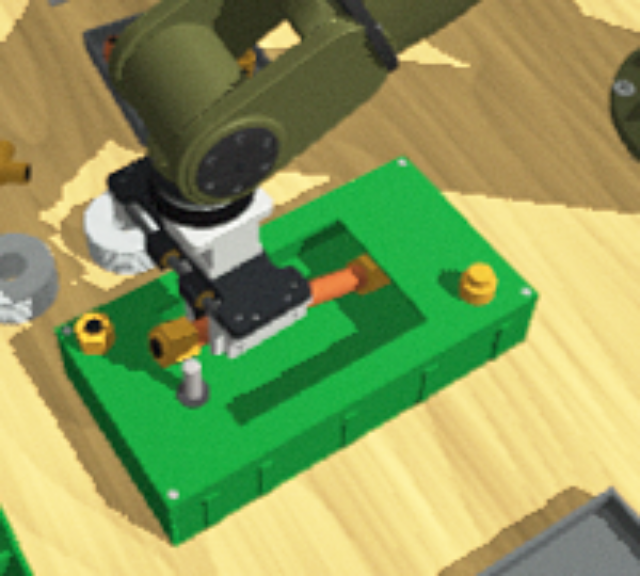

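```bash
python3 -m pendant '[{"offset":[0,0,3],"spin":0},{"offset":[0,0,2],"spin":0},{"offset":[0,0,0],"spin":0}]'; python3 -m pendant '[{"offset":[0,0,1],"spin":0},{"offset":[0,0,1],"spin":0},{"offset":[0,0,0],"spin":0}]'
```

```text
time_s: 16.85
eef_pos: [0.6157, 0.0142, 0.0773]
orientation: [[0.101, -0.995, 0.002], [-0.995, -0.101, 0.0], [0.0, -0.002, -1.0]]
contact_force: [-2.0, 0.7, 8.7]
gripper_width: 0.0216
time_s: 17.23
eef_pos: [0.6163, 0.0142, 0.076]
orientation: [[0.101, -0.995, 0.004], [-0.995, -0.101, 0.0], [0.0, -0.004, -1.0]]
contact_force: [-0.8, 1.1, 12.2]
gripper_width: 0.0217
```

Contact: it's resting on the edge. Release and rise.

```bash
python3 -m pendant '[{"offset":[0,0,0],"spin":0},{"offset":[0,0,0],"spin":0},{"offset":[0,0,-5],"spin":0},{"offset":[0,0,-25],"spin":0},{"offset":[0,0,-40],"spin":0},{"offset":[0,20,-40],"spin":0},{"offset":[0,0,0],"spin":0}]' 40; python3 pipe.py 9
```

```text
time_s: 18.1
eef_pos: [0.5958, 0.012, 0.1875]
orientation: [[0.101, -0.995, 0.006], [-0.995, -0.101, -0.0], [0.001, -0.005, -1.0]]
contact_force: [1.1, 0.4, -0.2]
gripper_width: 0.0398
0.66 525 dir [0.947 0.097 0.306] tilt 17.8 ends [0.443 0.004 0.032] [0.661 0.026 0.103]
```

View pics/scene9c.png

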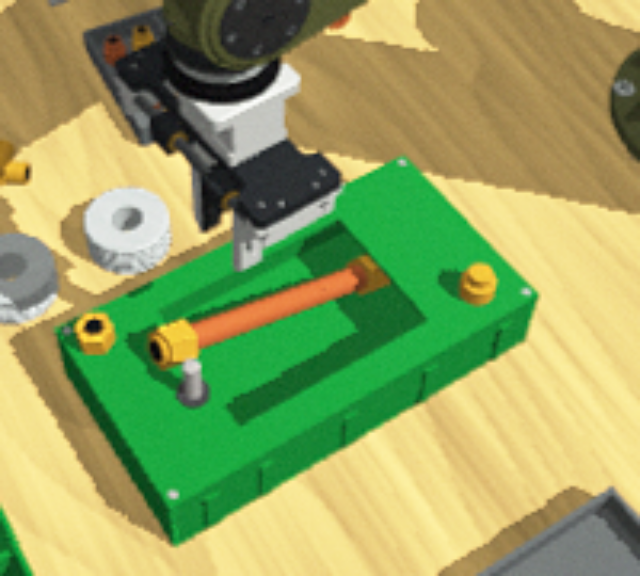

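```bash
python3 g.py .548 .0085 .056
```

```text
t 18.2 p [0.5951 0.0121 0.1838] yaw -84.23 off mm [ -1.2  47.3 127.8] F [ 0.9 -0.1 -0.8]
```

```bash
python3 -m pendant '[{"offset":[-1,30,0],"spin":0},{"offset":[0,17,30],"spin":0},{"offset":[0,0,40],"spin":0},{"offset":[0,0,35],"spin":0},{"offset":[0,0,18],"spin":0},{"offset":[0,0,4],"spin":0},{"offset":[0,0,0],"spin":0}]'; python3 g.py .548 .0085 .056;  python3 -m pendant '[{"offset":[0,0,0],"spin":0},{"offset":[0,0,0],"spin":0},{"offset":[0,0,0],"spin":0},{"offset":[0,0,0],"spin":0},{"offset":[0,0,0],"spin":0}]' 0 25; python3 pipe.py 10
```

```text
time_s: 19.08
eef_pos: [0.5488, 0.0083, 0.0575]
orientation: [[0.101, -0.995, 0.001], [-0.995, -0.101, -0.0], [0.0, -0.001, -1.0]]
contact_force: [-0.1, -0.2, 0.5]
gripper_width: 0.0401
t 19.075 p [0.5488 0.0083 0.0575] yaw -84.22 off mm [-0.2  0.8  1.5] F [-0.1 -0.2  0.5]
time_s: 19.7
eef_pos: [0.5487, 0.0084, 0.0575]
orientation: [[0.101, -0.995, 0.001], [-0.995, -0.101, 0.0], [0.0, -0.001, -1.0]]
contact_force: [0.7, 1.6, 6.1]
gripper_width: 0.0214
0.76 246 dir [0.935 0.111 0.337] tilt 19.7 ends [0.556 0.016 0.067] [0.66  0.029 0.105]
```

View pics/scene10c.png

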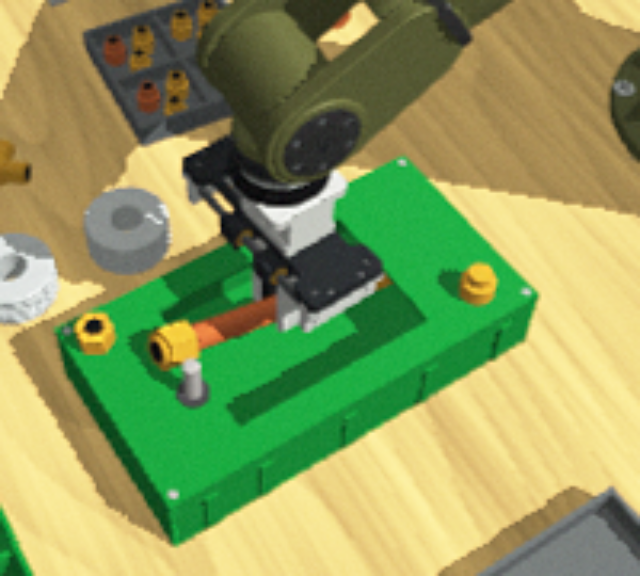

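```bash
python3 -m pendant '[{"offset":[0,-4,-6],"spin":0},{"offset":[0,-10,-5],"spin":0},{"offset":[0,-12,-5],"spin":0},{"offset":[0,-12,-4],"spin":0},{"offset":[0,-2,-2],"spin":0},{"offset":[0,0,0],"spin":0}]' ; python3 pipe.py 11
```

```text
time_s: 20.55
eef_pos: [0.588, 0.0124, 0.0788]
orientation: [[0.101, -0.995, -0.0], [-0.995, -0.101, 0.0], [-0.0, 0.0, -1.0]]
contact_force: [-0.6, -0.5, -2.9]
gripper_width: 0.0217
0.81 360 dir [0.949 0.082 0.306] tilt 17.8 ends [0.47  0.011 0.05 ] [0.7   0.031 0.124]
```

View pics/scene11c.png

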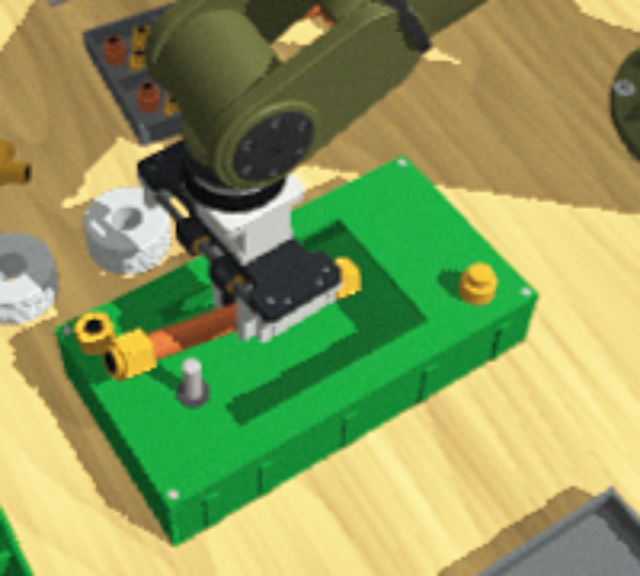

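Free at end a. Lift, then move back over the -x cover to level it.

```bash
python3 -m pendant '[{"offset":[0,0,-15],"spin":0},{"offset":[0,0,-25],"spin":0},{"offset":[0,0,-25],"spin":0},{"offset":[0,8,-10],"spin":0},{"offset":[0,22,0],"spin":0},{"offset":[0,22,0],"spin":0},{"offset":[0,8,0],"spin":0},{"offset":[0,0,0],"spin":0}]' ; python3 pipe.py 12
```

```text
time_s: 21.65
eef_pos: [0.5283, 0.0063, 0.1542]
orientation: [[0.101, -0.995, 0.0], [-0.995, -0.101, 0.0], [0.0, -0.0, -1.0]]
contact_force: [0.6, 0.3, -3.0]
gripper_width: 0.0215
0.82 292 dir [0.942 0.111 0.316] tilt 18.4 ends [0.535 0.015 0.164] [0.64  0.027 0.2  ]
```

View pics/scene12c.png

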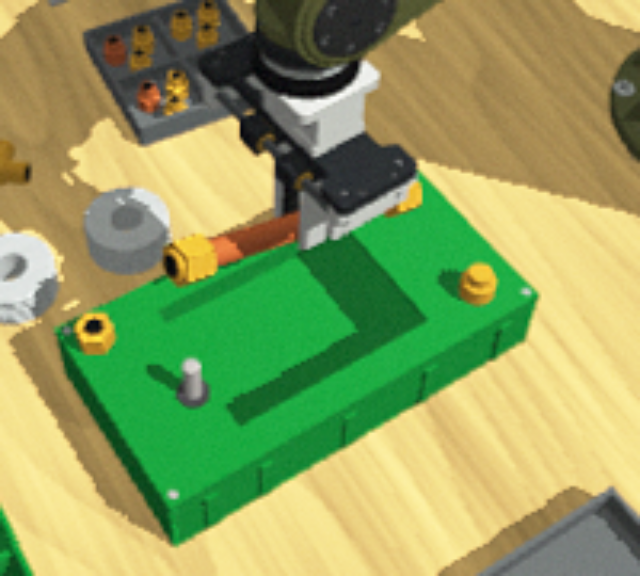

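```bash
python3 -m pendant '[{"offset":[0,0,10],"spin":0},{"offset":[0,0,12],"spin":0},{"offset":[0,0,8],"spin":0},{"offset":[0,0,6],"spin":0},{"offset":[0,0,6],"spin":0},{"offset":[0,0,0],"spin":0}]' - 10; python3 -m pendant '[{"offset":[0,0,5],"spin":0},{"offset":[0,0,5],"spin":0},{"offset":[0,0,5],"spin":0},{"offset":[0,0,0],"spin":0}]'; python3 pipe.py 13
```

```text
time_s: 22.5
eef_pos: [0.5282, 0.0063, 0.1116]
orientation: [[0.101, -0.995, -0.001], [-0.995, -0.101, 0.0], [-0.0, 0.001, -1.0]]
contact_force: [-1.5, -0.1, -2.7]
gripper_width: 0.0216
time_s: 23.0
eef_pos: [0.5282, 0.0063, 0.0965]
orientation: [[0.101, -0.995, -0.001], [-0.995, -0.101, 0.0], [-0.0, 0.001, -1.0]]
contact_force: [-0.5, 0.4, -1.9]
gripper_width: 0.0218
0.65 354 dir [0.992 0.105 0.076] tilt 4.3 ends [0.407 0.001 0.095] [0.647 0.026 0.114]
```

View pics/scene13c.png

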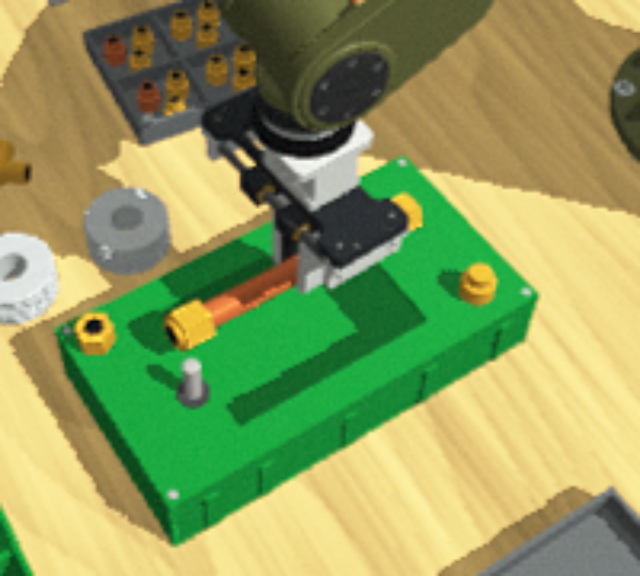

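```bash
python3 -m pendant '[{"offset":[0,0,4],"spin":0},{"offset":[0,0,4],"spin":0},{"offset":[0,0,1],"spin":0},{"offset":[0,0,0],"spin":0}]'; python3 -m pendant '[{"offset":[0,0,0],"spin":0},{"offset":[0,0,0],"spin":0},{"offset":[0,0,0],"spin":0}]' - 45; python3 -m pendant '[{"offset":[0,0,-8],"spin":0},{"offset":[0,0,-15],"spin":0},{"offset":[0,0,-25],"spin":0},{"offset":[0,0,-25],"spin":0},{"offset":[0,0,-25],"spin":0},{"offset":[0,0,-12],"spin":0},{"offset":[0,0,0],"spin":0},{"offset":[0,0,0],"spin":0}]'; python3 pipe.py 14; python3 -m pendant '[{"offset":[0,0,0],"spin":0},{"offset":[0,0,0],"spin":0},{"offset":[0,0,0],"spin":0},{"offset":[0,0,0],"spin":0}]'; python3 pipe.py 15; python3 -c "
from h import *
for r in spotter.boxes_of('coil_centre','scene'):print(r)"
```

```text
time_s: 23.6
eef_pos: [0.5284, 0.0063, 0.0879]
orientation: [[0.101, -0.995, -0.0], [-0.995, -0.101, 0.0], [-0.0, 0.0, -1.0]]
contact_force: [-0.4, -0.1, -2.3]
gripper_width: 0.0218
time_s: 23.98
eef_pos: [0.5284, 0.0063, 0.088]
orientation: [[0.101, -0.995, 0.0], [-0.995, -0.101, 0.0], [0.0, -0.0, -1.0]]
contact_force: [-0.0, -0.1, -2.4]
gripper_width: 0.0213
time_s: 24.98
eef_pos: [0.5281, 0.0063, 0.1971]
orientation: [[0.101, -0.995, -0.001], [-0.995, -0.101, 0.0], [-0.0, 0.001, -1.0]]
contact_force: [0.2, 0.3, -3.5]
gripper_width: 0.0207
0.56 352 dir [0.992 0.115 0.043] tilt 2.5 ends [0.473 0.007 0.201] [0.647 0.027 0.208]
time_s: 25.58
eef_pos: [0.5284, 0.0063, 0.1979]
orientation: [[0.101, -0.995, -0.0], [-0.995, -0.101, 0.0], [-0.0, 0.0, -1.0]]
contact_force: [0.3, 0.6, -3.4]
gripper_width: 0.021
0.58 410 dir [0.995 0.094 0.027] tilt 1.5 ends [0.407 0.004 0.201] [0.648 0.026 0.208]
{'at': [0.6136, -0.1526, 0.0391], 'p': 0.93}
{'at': [0.7272, -0.1487, 0.0347], 'p': 0.89}
{'at': [0.475, 0.3526, 0.0349], 'p': 0.63}
```

View pics/scene15.png

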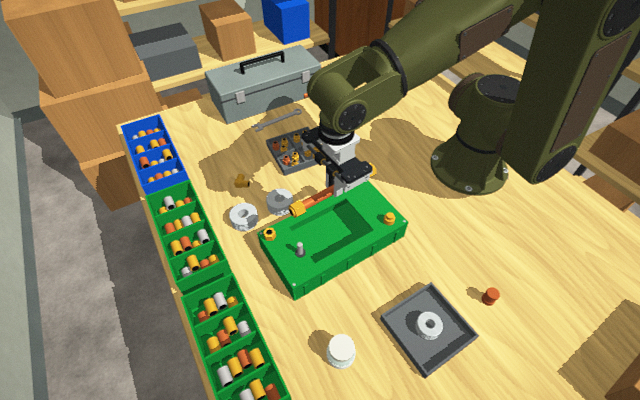

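The pipe is level at z ≈ 0.20, held near its middle at (330,195). The coil is in the tray at (430,325), and the plug and bushing are still in place.

```bash
python3 -c "
from rig import order
print(order.hand_in())"
```

```text
the job is handed in; nothing more can be done
None
```

The job is done and handed in at about 26 s of the 61 s allowed; the hand-in gave no verdict.

- **Coil:** I lifted it straight up off the spindle, set it down in the middle of the empty tray and let go. The last camera check put its visible surface at (0.475, 0.353, 0.035), about 6 mm from the tray's middle, and it looked flat in the pictures.
- **Pipe:** I pulled it back under the hatch and tilted end b out to about 20° while end a stayed inside. I leaned it on the hatch's edge, took a new grip at its middle and drew end a out. I then levelled it by lowering end a onto the cover, and lifted it with a 45 N grip.
- **Last checks:** The pipe was level within about 2°, with its axis about 0.20 m above the bench. Its middle was about 3 cm from the hatch's middle, and the wrist force was about its weight (3.4 N), so it was touching only the gripper. The plug, the bushing and the other parts looked unmoved in the last picture; I did not measure their positions again.

One reading disagreed: the spotter twice reported the wrench or the whole box as the pipe. I ignored those in favour of the pictures. The gripper also read 57.5 mm on the 60 mm coil, with no effect.

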